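Push the lint screen home past its spring catch

TASK

Put the lint screen away in its dock on the closet shelf: press the orange spring catch plate right down with your fingertips just behind the screen and, keeping it held down, push the screen along the channel over both catch teeth until it is fully home against the end wall, then let the catch spring up behind it. Only press and push: pick nothing up, keep the screen lying flat in its channel, and leave the other things on the shelf where they are.

Things in the scene. Friction and masses are not known exactly. Their poses are not given: they have to be found in the camera images.
- dock: Fixed white dock standing on the work surface, 136 wide (x) x 315 long (y) x 36 mm high. Origin: centre line, underside. Its own +y is the slide direction: the channel runs from its open end at y = -165 mm to the face of the 46 mm high end wall at y = +141. The screen rides on side ledges 24 mm above the underside (inner edges x = +-51) between walls 123 mm apart; the orange catch lies between the ledges.
- catch (a joint): How far the orange catch is pressed down: 0 = up, 0.014 m = fully down on its stop; it springs back by itself. It moves straight down wherever pressed, against about 4 N at first and 8 N at the bottom. Above 0.008 its teeth clear the screen's underside. Let go while the screen is over the teeth, they lift the screen.
- catch_pad (a point): Point on the top of the catch plate, on the centre line at dock y = -130 mm, among black grip ribs; moves with the plate. The plate is 98 mm wide (x), from dock y = -160 to +70, its top 22 mm above the dock's underside when up and 8 mm when down. A fingertip may press and slide anywhere along its centre line.
- catch_teeth (a point): Point on the plate's top midway between the two teeth, at dock y = +38 mm; moves with the plate. The teeth are part of the catch: at dock y = 35 to 41, x = +-40, each 12 mm wide, so 68 mm is free between them; they stand 10 mm above the plate, 8 mm above the screen's underside when up, and so block it.
- screen_back (a point): Middle of the bottom edge of the lint screen's flat back (-y) face. Loose steel mesh screen 120 wide (x) x 90 long (y) x 12 mm, about 0.25 kg, parallel to the dock; a blue pull tab 60 wide x 8 thick, flush with the back face, rises 30 mm above the underside. Push on this face. Starts at dock y about -100 to -65 mm; home it is at y = +51; past +41 the teeth can rise behind it.
- canister: Bystander: loose clear acrylic canister with white lid and flip latch, 88 mm diameter, 115 mm tall; origin at the centre of its underside.
- collar_box: Bystander: loose pink plastic collar stay box, 62 x 97 x 28 mm; origin at the centre of its underside.
- jar: Bystander: loose jar, 60 mm diameter, 75 mm tall; origin at the centre of its underside.
- pin_a: Bystander: loose bamboo clothespin 14 x 75 x 10 mm, lying beside the dock on its -x side; origin at the centre of its underside.
- pin_b: Bystander: loose bamboo clothespin 14 x 75 x 10 mm, lying beside the dock on its +x side; origin at the centre of its underside.
- clothes_brush: Bystander: loose flat clothes brush with wooden handle lying on the shelf to the robot's left of the dock, under 50 mm high.

How it is judged:
By the outcome, as a careful person would: the job done as asked, in the order asked, and still so for the second after the job is handed in, with the robot touching nothing.
It also fails if it takes over 35 s, if anything falls off the work surface, if the arm or the gripper's body presses on something with over 40 N, if the wrist force passes 120 N, or if a joint passes its speed limit or range.

ROBOT

A 6-joint arm with a two-finger parallel gripper is mounted at the origin on the work surface. World frame = base frame: x ahead of the robot, y to its left, z up, the work surface at z = 0. Lengths are in m, angles in rad, forces in N, time in s.
With the tool pointing down it reaches from about 0.225 to 0.875 m from the base axis. Payload 3.4 kg.
Tool frame: the origin (TCP) lies midway between the tips of the shut fingers; the grasp point (between the pads) lies 19 mm behind it (manip.grip_point_offset is the distance from the TCP to the grasp point, in m); z points along the fingers, y is the line along which they close (so a half turn about z gives the same grasp; the last joint's range is limited). The gripper opens to 85 mm and grips with 20 to 120 N. Pads are 22 mm wide; open, the fingers measure 114 mm over their backs; the gripper's body (76 mm by 85 mm) begins 54 mm behind the grasp point. The pads swing forward as they close: fully open they stand 13 mm farther back than shut.
Start: joints at [-1.345, 0.276, 1.505, -0, 1.361, -0.121], TCP at [0.195, -0.541, 0.231] pointing down, gripper open.
Joint ranges: [-2.89, 2.89], [-0.75, 2.08], [0.22, 2.7], [-1.18, 4.32], [0.11, 2.71], [-2.7, 2.7]. Speed limits (rad/s): [2.57, 2.57, 3.14, 3.14, 3.14, 3.14].

INTERFACE

Orientations are given as a unit quaternion [w, x, y, z].
In Python, from rig import manip gives the robot as it stands.
- The arm moves only by the shell command python3 -m handwheel 'ROWS' [FORCE]. ROWS is JSON, a list of rows, each an object with "translation": the shift along the tool's x, y, z in m, a list of three; "angular": the turn, a rotation vector about the tool's x, y, z in degrees, a list of three; "hand": the closure, from 0 (fully open) to 1 (shut). A call has 1 to 10 rows; each row shifts and turns the commanded pose from where the row before left it, along the tool's axes as they then stand; what a row does not reach is not made up. A row lasts 1/12 s, in which the tool goes at most 41.7 mm and 7.16 degrees, less where a joint would pass 70% of its speed; a pose out of reach is approached as far as the arm can. A call with a gripper value outside its range is refused whole. The fingers move at their own pace and stop on an object; FORCE is the grip in N (left out, the last holds). Time passes only in rows, so rows that do not move let the fingers close. It gives the time, the measured TCP pose, the force, the opening and the grip force at its end, in the units of the state.
- manip.get_state(): the state, without advancing time (a new reading comes with each control period).
- manip.get_image(name): name is "side" or "top" or "wrist"; returns the picture (384x512x3 uint8, red, green, blue); there is no depth.
- manip.camera_info(name): a dict with "camera_matrix" (3x3 intrinsics, pixels), "eye" and "orientation" of the camera in the world; the wrist camera has in their place "tool_from_camera" (4x4, takes a point from camera to tool coordinates, whose origin is the TCP and whose axes are the flange's). Camera axes: x right, y down, z forward; pixel columns grow to the right and rows downward; lengths in m; the calibration is good to about 2 mm. The wrist camera is an equidistant fisheye: a pixel r from the principal point sees the ray r / f radians off the axis. A picture is of the moment at which its call begins: read the wrist's pose just before it. camera_info takes no time and is no camera call.
- manip.sign_off(): hands the job in; it is judged then, once.
The state is a dict: "clock": time; "qpos": joint angles; "qd": joint speeds; "effort": joint torques, N m; "position": TCP position; "ee_rot": TCP orientation; "contact_force": force on the tool from outside, world axes, zero at the start; "moment": the same for the moment, N m; "width": finger opening in m; "gripper_force": force on a finger pad.
Only numpy, scipy, OpenCV 4.12 (cv2) and the standard library are available. Lean on these libraries where they do the work, as an engineer would, in place of code of your own. Each camera call takes 0.05 s, during which the arm holds its last target. There are 200 camera calls.

## Working session

There is one attempt and no reset: what is moved stays moved. The work goes in short steps, Python scripts to look and compute and a shell command to move; the robot and the scene stay as the last step left them, time stands still between calls to the robot, and variables do not carry over. Pictures are saved under pics/ and viewed, at most 10 in all, crops included, and the job is handed in when it is done.

```bash
mkdir -p pics; python3 - <<'E'
from rig import manip
import cv2,numpy as np
for n in ["top","side"]:
    im=manip.get_image(n); cv2.imwrite(f"pics/{n}0.png",cv2.resize(im[...,::-1],(800,600),interpolation=cv2.INTER_CUBIC)); np.save(f"pics/{n}0.npy",im)
    print(n,manip.camera_info(n))
s=manip.get_state();print(s)
E
```

```text
top {'camera_matrix': array([[454.11656517,   0.        , 252.23514541],
       [  0.        , 454.11656517, 194.13060527],
       [  0.        ,   0.        ,   1.        ]]), 'eye': array([0.41352723, 0.12148616, 1.09888664]), 'orientation': array([-0.06922105,  0.70542632, -0.70276072,  0.0609059 ])}
side {'camera_matrix': array([[351.38001003,   0.        , 259.08176006],
       [  0.        , 351.38001003, 187.94081281],
       [  0.        ,   0.        ,   1.        ]]), 'eye': array([ 0.37318066, -0.37827768,  0.62900422]), 'orientation': array([-0.36984212,  0.89980072, -0.21645399,  0.08199472])}
{'clock': 0.1, 'qpos': array([-1.34502436e+00,  2.76547874e-01,  1.50599695e+00,  3.00115113e-05,
        1.36075399e+00, -1.20982024e-01]), 'qd': array([-0.00164166, -0.00334495, -0.00296959, -0.00152552,  0.00071631,
       -0.00092291]), 'effort': array([ 2.42426075e-03, -4.17699230e+01, -2.46403939e+01, -1.08785190e-05,
        5.69731928e-03, -2.12164912e-05]), 'position': array([ 0.19531798, -0.54029778,  0.23052087]), 'ee_rot': array([-8.52678639e-04,  9.85008003e-01,  1.72506537e-01, -3.00235506e-05]), 'contact_force': array([ 0.07811748, -0.08615546,  0.23379257]), 'moment': array([-0.01507245, -0.03010699,  0.03115077]), 'gripper_force': 0.0, 'width': 0.0850821254454544}
```

View pics/top0.png

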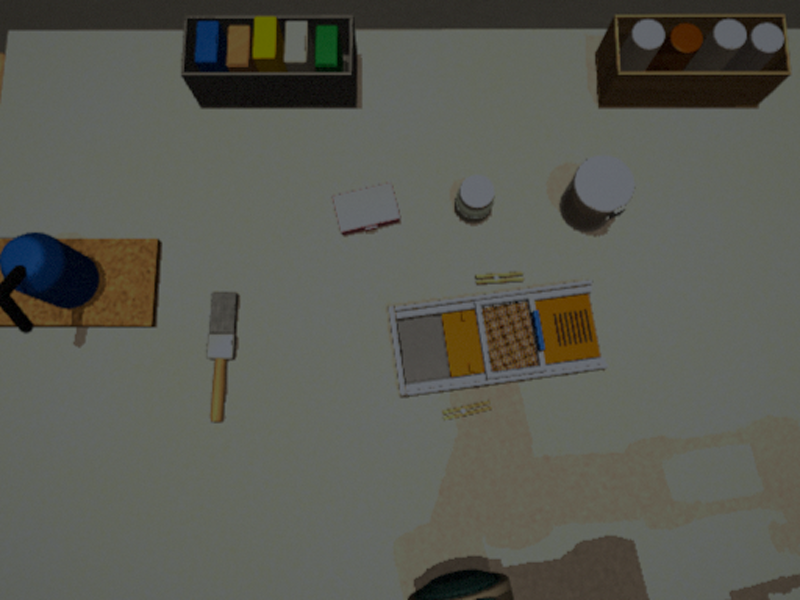

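View pics/side0.png

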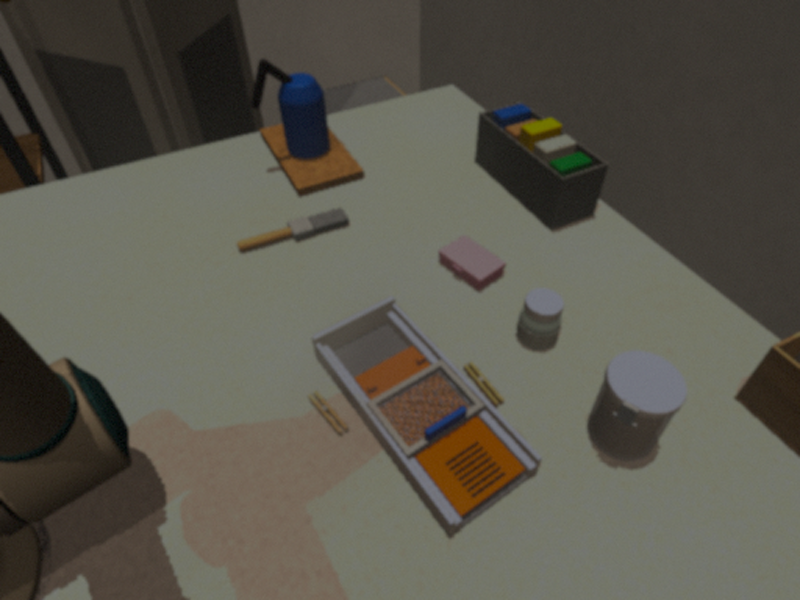

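The top view shows the dock with its end wall at left (389–400, 306–396), its open end at right (590–604, 283–370), and the blue tab at about (538, 330). The side view agrees. I'll crop both for accuracy.

```bash
python3 - <<'E'
import cv2,numpy as np
for n,(x0,y0,w,h) in {"top":(240,170,160,95),"side":(190,185,165,160)}.items():
    im=np.load(f"pics/{n}0.npy")[y0:y0+h,x0:x0+w,::-1]
    k=5 if n=="top" else 3.75
    im=cv2.resize(im,None,fx=k,fy=k,interpolation=cv2.INTER_CUBIC)
    cv2.imwrite(f"pics/{n}0c.png",cv2.convertScaleAbs(im,alpha=1.5))
E
```

```text
(no output)
```

View pics/top0c.png

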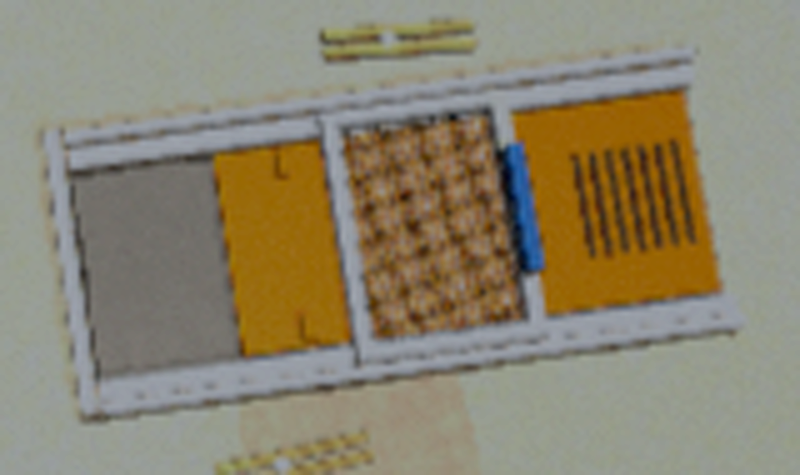

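View pics/side0c.png

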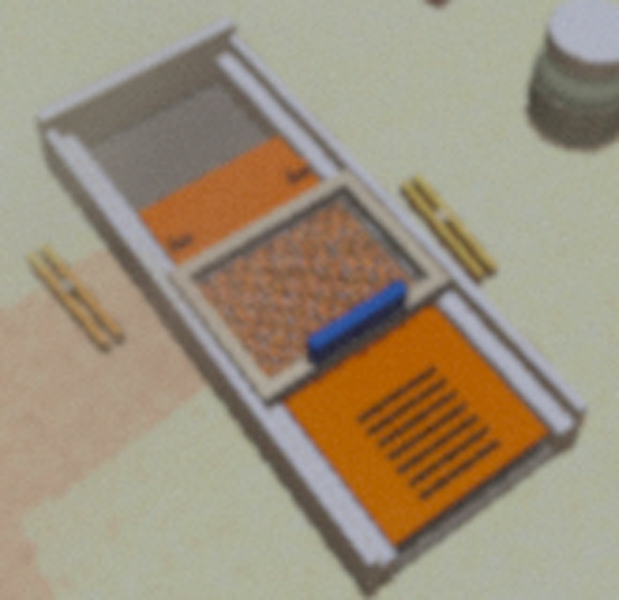

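The crops show the plate corners, the wall corners and the tab clearly. Next I'll fit the dock pose and the screen's back position by least squares.

```bash
cat > fit.py <<'E'
from rig import manip
import numpy as np
from scipy.optimize import least_squares
from scipy.spatial.transform import Rotation as R
def proj(n,P):
    c=manip.camera_info(n); q=c["orientation"]
    p=R.from_quat(np.r_[q[1:],q[0]]).inv().apply(P-c["eye"])
    return (p[:,:2]/p[:,2:])*c["camera_matrix"][0,0]+c["camera_matrix"][:2,2]
# dock pts in mm (y offset rel. to screen if flag)
T=[((49,-160,22),(687,90),0),((-49,-160,22),(720,292),0),((49,70,22),(213,160),0),((-49,70,22),(240,355),0),
((68,150,46),(45,130),0),((-68,150,46),(85,415),0),((68,-165,36),(693,50),0),((-68,-165,36),(743,328),0),
((30,0,54),(522,145),1),((-30,0,54),(541,269),1),((30,8,54),(504,145),1),((-30,8,54),(524,271),1)]
S=[((-49,-160,22),(400,545),0),((49,-160,22),(548,432),0),((-49,70,22),(137,208),0),((49,70,22),(275,135),0),
((-68,150,46),(40,120),0),((68,150,46),(232,23),0),((-30,0,54),(313,345),1),((30,0,54),(405,290),1)]
def res(v):
    x,y,th,s=v; o=[]
    for n,L,k,off in(("top",T,5,(240,170)),("side",S,3.75,(190,185))):
        P=np.array([a for a,_,_ in L],float)/1e3; P[:,1]+=s*np.array([f for *_,f in L])
        W=R.from_euler("z",th).apply(P)+[x,y,0]
        uv=(np.array([b for _,b,_ in L])+.5)/k-.5+off
        o.append(proj(n,W)-uv)
    return np.vstack(o)
if __name__=="__main__":
    r=least_squares(lambda v:res(v).ravel(),[.37,0,0,-.08],loss="soft_l1",x_scale=[.1,.1,.1,.1])
    print(r.x,np.degrees(r.x[2])); print(res(r.x).round(1).tolist())
    x,y,th,s=r.x
    for yy in(-.13,s,.05): print(yy,R.from_euler("z",th).apply([0,yy,0])+[x,y,0])
    q=manip.get_state()["ee_rot"]; print(R.from_quat(np.r_[q[1:],q[0]]).as_matrix().round(3))
E
python3 fit.py
```

```text
[ 0.56013459 -0.01348612  0.13764747 -0.07009467] 7.886618811269333
[[-0.3, 0.2], [0.6, -0.1], [-0.0, -1.2], [0.6, 0.3], [-0.6, -0.3], [-0.9, 0.3], [0.6, -1.0], [1.3, -0.2], [-0.4, -0.5], [0.2, 0.1], [-0.2, -0.1], [0.2, 0.1], [-2.0, 0.5], [0.3, 0.2], [-0.1, 1.3], [1.0, -0.1], [-1.6, -2.4], [-0.7, -2.3], [-0.4, 0.7], [0.6, -0.8]]
-0.13 [ 0.57797231 -0.14225652  0.        ]
-0.07009466760050354 [ 0.56975251 -0.0829178   0.        ]
0.05 [0.55327393 0.03604096 0.        ]
[[ 0.94   0.34  -0.   ]
 [ 0.34  -0.94   0.002]
 [ 0.    -0.002 -1.   ]]
```

```bash
python3 -m handwheel '[{"translation":[0,0,0],"angular":[0,0,-7],"hand":1},{"translation":[0,0,0],"angular":[0,0,-7],"hand":1},{"translation":[0,0,0],"angular":[0,0,-7],"hand":1},{"translation":[0,0,0],"angular":[0,0,-7],"hand":1},{"translation":[0,0,0],"angular":[0,0,-7],"hand":1},{"translation":[0,0,0],"angular":[0,0,-7],"hand":1},{"translation":[0,0,0],"angular":[0,0,-7],"hand":1},{"translation":[0,0,0],"angular":[0,0,-7],"hand":1},{"translation":[0,0,0],"angular":[0,0,-7],"hand":1},{"translation":[0,0,0],"angular":[0,0,-7],"hand":1}]' 40
cat > go.py <<'E'
# where the tool is in dock axes, and what remains to a dock target, in tool axes
import sys,numpy as np
from rig import manip
from scipy.spatial.transform import Rotation as R
X,Y,TH=.5601,-.0135,.13765
t=np.array(list(map(float,sys.argv[1:4])))
s=manip.get_state(); q=s["ee_rot"]; r=R.from_quat(np.r_[q[1:],q[0]])
D=R.from_euler("z",TH); o=np.array([X,Y,0])
print("dock",(D.inv().apply(s["position"]-o)*1e3).round(1),"F dock",D.inv().apply(s["contact_force"]).round(1),"t",s["clock"],"w",s["width"])
print("remaining mm (tool)",(r.inv().apply(D.apply(t/1e3)+o-s["position"])*1e3).round(1))
goal=D*R.from_matrix(np.array([[0,1,0],[1,0,0],[0,0,-1.]]))
print("turn",np.degrees((r.inv()*goal).as_rotvec()).round(2),"q",s["qpos"].round(2))
E
python3 go.py 0 -92 100
```

```text
clock: 0.93
position: [0.1954, -0.5405, 0.2308]
ee_rot: [-0.0, 0.706, 0.708, 0.0]
contact_force: [-1.2, 0.2, -0.5]
width: 0.0004
gripper_force: 0.0
dock [-433.6 -471.9  230.8] F dock [-1.1  0.3 -0.5] t 0.9333 w 0.0004001655303231238
remaining mm (tool) [434.3 379.  131.2]
turn [-0.01 -0.06 -7.67] q [-1.35  0.28  1.51  0.    1.36 -1.35]
```

```bash
python3 -m handwheel '[{"translation":[0,0,0],"angular":[0,0,-7],"hand":1},{"translation":[0,0,0],"angular":[0,0,-0.7],"hand":1},{"translation":[0.027,0.031,0],"angular":[0,0,0],"hand":1},{"translation":[0.027,0.031,0],"angular":[0,0,0],"hand":1},{"translation":[0.027,0.031,0],"angular":[0,0,0],"hand":1},{"translation":[0.027,0.031,0],"angular":[0,0,0],"hand":1},{"translation":[0.027,0.031,0],"angular":[0,0,0],"hand":1},{"translation":[0.027,0.031,0],"angular":[0,0,0],"hand":1},{"translation":[0.027,0.031,0],"angular":[0,0,0],"hand":1},{"translation":[0.027,0.031,0],"angular":[0,0,0],"hand":1}]'
python3 go.py 0 -92 100
```

```text
clock: 1.77
position: [0.4136, -0.2922, 0.2312]
ee_rot: [0.0, 0.66, 0.751, -0.0]
contact_force: [0.6, -0.6, 0.8]
width: -0.0001
gripper_force: 0.0
dock [-183.3 -255.9  231.2] F dock [ 0.5 -0.7  0.8] t 1.7667 w -6.601406584938842e-05
remaining mm (tool) [165.6 181.9 131.2]
turn [-0.   0.  -0.5] q [-0.75  0.17  1.65 -0.    1.32 -0.88]
```

```bash
python3 -m handwheel '[{"translation":[0.027,0.030,0],"angular":[0,0,0],"hand":1},{"translation":[0.027,0.030,0],"angular":[0,0,0],"hand":1},{"translation":[0.027,0.030,0],"angular":[0,0,0],"hand":1},{"translation":[0.027,0.030,0],"angular":[0,0,0],"hand":1},{"translation":[0.027,0.030,0],"angular":[0,0,0],"hand":1},{"translation":[0.012,0.012,0.035],"angular":[0,0,0],"hand":1},{"translation":[0,0,0.035],"angular":[0,0,0],"hand":1},{"translation":[0,0,0.035],"angular":[0,0,0],"hand":1},{"translation":[0,0,0.020],"angular":[0,0,0],"hand":1},{"translation":[0,0,0],"angular":[0,0,0],"hand":1}]'
python3 go.py 0 -92 100
python3 - <<'E'
from rig import manip
import cv2,numpy as np
s=manip.camera_info("wrist");print(s)
cv2.imwrite("pics/w1.png",cv2.convertScaleAbs(cv2.resize(manip.get_image("wrist")[...,::-1],(800,600),interpolation=cv2.INTER_CUBIC),alpha=1.5))
E
```

```text
clock: 2.6
position: [0.5502, -0.1253, 0.1012]
ee_rot: [-0.005, 0.66, 0.752, -0.002]
contact_force: [-1.4, -0.1, -0.4]
width: 0.0002
gripper_force: 0.0
dock [ -25.1 -109.4  101.2] F dock [-1.4  0.1 -0.4] t 2.6 w 0.00017632878469575123
remaining mm (tool) [17.6 25.   1. ]
turn [-0.57 -0.29 -0.42] q [-0.35  0.37  1.71 -0.    1.07 -0.48]
{'camera_matrix': array([[297.31863964,   0.        , 254.04056545],
       [  0.        , 297.31863964, 187.3606242 ],
       [  0.        ,   0.        ,   1.        ]]), 'tool_from_camera': array([[-1.65346082e-05, -9.48487045e-01, -3.16815915e-01,
         8.01904105e-02],
       [ 9.99999887e-01,  1.35129998e-04, -4.56743655e-04,
        -8.28976293e-04],
       [ 4.76026774e-04, -3.16815887e-01,  9.48486936e-01,
        -1.43276857e-01],
       [ 0.00000000e+00,  0.00000000e+00,  0.00000000e+00,
         1.00000000e+00]])}
```

View pics/w1.png

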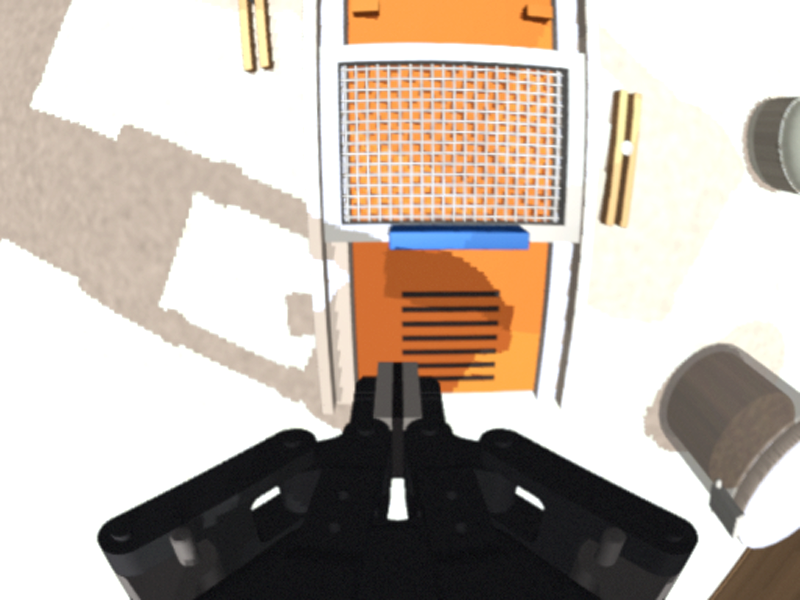

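The wrist view shows the blue tab's back edge at (390–528, 248), the plate's right rear corner at (535, 391) and the screen's back corners at (325, 242) and (582, 240). I'll check these against the model.

```bash
cat > wr.py <<'E'
import numpy as np
from rig import manip
from scipy.spatial.transform import Rotation as R
def dock(pts,X=.5601,Y=-.0135,TH=.13765):
    c=manip.camera_info("wrist");K=c["camera_matrix"];T=c["tool_from_camera"]
    s=manip.get_state();q=s["ee_rot"];r=R.from_quat(np.r_[q[1:],q[0]])
    for u,v,z in pts:
        d=((np.array([u,v])+.5)*.64-.5-K[:2,2])/K[0,0]; a=np.hypot(*d)
        ray=np.r_[d/a*np.sin(a),np.cos(a)]
        w=r.apply(T[:3,:3]@ray); o=r.apply(T[:3,3])+s["position"]
        P=o+w*(z/1e3-o[2])/w[2]
        print((u,v,z),(R.from_euler("z",-TH).apply(P-[X,Y,0])*1e3).round(1))
E
python3 -c "
from wr import *
dock([(390,249,54),(528,248,54),(535,391,22),(325,242,36),(582,240,36),(328,412,36),(560,405,36)])"
python3 go.py 0 -92 100
```

```text
(390, 249, 54) [-27.3 -74.9  54. ]
(528, 248, 54) [ 32.9 -74.3  54. ]
(535, 391, 22) [  54.3 -165.1   22. ]
(325, 242, 36) [-58.2 -75.3  36. ]
(582, 240, 36) [ 65.8 -73.9  36. ]
(328, 412, 36) [ -62.5 -168.3   36. ]
(560, 405, 36) [  65.6 -166.7   36. ]
dock [ -23.3 -110.5  103.9] F dock [ 0.5 -0.3  0.9] t 2.65 w -0.00014176676803766345
remaining mm (tool) [18.6 23.2  3.8]
turn [-0.31 -0.16 -0.41] q [-0.35  0.37  1.71 -0.    1.07 -0.48]
```

```bash
python3 -m handwheel '[{"translation":[0.0175,0.024,0],"angular":[0,0,-0.4],"hand":1},{"translation":[0,0,0.03],"angular":[0,0,0],"hand":1},{"translation":[0,0,0.03],"angular":[0,0,0],"hand":1},{"translation":[0,0,0.01],"angular":[0,0,0],"hand":1},{"translation":[0,0,0],"angular":[0,0,0],"hand":1},{"translation":[0,0,0],"angular":[0,0,0],"hand":1}]'
python3 go.py 1 -93 22
```

```text
clock: 3.15
position: [0.5764, -0.107, 0.0376]
ee_rot: [0.001, 0.657, 0.754, 0.0]
contact_force: [0.9, -0.1, 0.5]
width: 0.0003
gripper_force: 0.0
dock [  3.3 -94.9  37.6] F dock [ 0.9 -0.2  0.5] t 3.15 w 0.0002610515748186377
remaining mm (tool) [ 1.9 -2.3 15.5]
turn [0.08 0.05 0.02] q [-0.3   0.46  1.75 -0.    0.93 -0.44]
```

```bash
python3 -m handwheel '[{"translation":[0,-0.002,0.012],"angular":[0,0,0],"hand":1},{"translation":[0,0,0.006],"angular":[0,0,0],"hand":1},{"translation":[0,0,0.004],"angular":[0,0,0],"hand":1},{"translation":[0,0,0.004],"angular":[0,0,0],"hand":1},{"translation":[0,0,0.003],"angular":[0,0,0],"hand":1},{"translation":[0,0,0],"angular":[0,0,0],"hand":1},{"translation":[0,0,0],"angular":[0,0,0],"hand":1}]'
python3 go.py 1 -93 8
```

```text
clock: 3.73
position: [0.5752, -0.1076, 0.0096]
ee_rot: [0.002, 0.656, 0.754, 0.001]
contact_force: [-1.2, -0.1, 7.9]
width: -0.0001
gripper_force: 3.8
dock [  2.1 -95.3   9.6] F dock [-1.2  0.   7.9] t 3.7333 w -0.0001463465455295014
remaining mm (tool) [ 2.3 -1.1  1.6]
turn [0.2  0.13 0.07] q [-0.3   0.49  1.78 -0.    0.86 -0.44]
```

```bash
python3 -m handwheel '[{"translation":[0,0,0.0015],"angular":[0,0,0],"hand":1},{"translation":[0,0,0.0015],"angular":[0,0,0],"hand":1},{"translation":[0,0,0],"angular":[0,0,0],"hand":1},{"translation":[0,0,0],"angular":[0,0,0],"hand":1}]'
python3 go.py 1 -93 8
```

```text
clock: 4.07
position: [0.5753, -0.1076, 0.0079]
ee_rot: [0.002, 0.656, 0.754, 0.001]
contact_force: [-2.7, -0.2, 14.1]
width: -0.0001
gripper_force: 7.1
dock [  2.1 -95.3   7.9] F dock [-2.7  0.2 14.1] t 4.0667 w -5.93923283435614e-05
remaining mm (tool) [ 2.3 -1.1 -0.1]
turn [0.23 0.14 0.07] q [-0.3   0.49  1.78 -0.    0.86 -0.44]
```

```bash
python3 -m handwheel '[{"translation":[0.004,0,0],"angular":[0,0,0],"hand":1},{"translation":[0.004,0,0],"angular":[0,0,0],"hand":1},{"translation":[0.004,0,0],"angular":[0,0,0],"hand":1},{"translation":[0.004,0,0],"angular":[0,0,0],"hand":1},{"translation":[0.005,0,0],"angular":[0,0,0],"hand":1},{"translation":[0.005,0,0],"angular":[0,0,0],"hand":1},{"translation":[0.005,0,0],"angular":[0,0,0],"hand":1},{"translation":[0.005,0,0],"angular":[0,0,0],"hand":1}]'
python3 go.py 1 40 8
```

```text
clock: 4.73
position: [0.5733, -0.0747, 0.008]
ee_rot: [0.006, 0.656, 0.755, 0.001]
contact_force: [1.3, -8.3, 9.7]
width: 0.0
gripper_force: 4.9
dock [  4.6 -62.4   8. ] F dock [ 0.2 -8.4  9.7] t 4.7333 w 1.813336499410161e-05
remaining mm (tool) [102.4  -3.4  -0.8]
turn [0.54 0.47 0.16] q [-0.25  0.48  1.81 -0.01  0.84 -0.38]
```

```bash
python3 -m handwheel '[{"translation":[0.004,0,0.0015],"angular":[0,0,0],"hand":1},{"translation":[0.006,-0.001,0],"angular":[0,0,0],"hand":1},{"translation":[0.006,-0.001,0],"angular":[0,0,0],"hand":1},{"translation":[0.006,-0.001,0],"angular":[0,0,0],"hand":1},{"translation":[0.006,0,0],"angular":[0,0,0],"hand":1},{"translation":[0.006,0,0],"angular":[0,0,0],"hand":1},{"translation":[0.006,0,0],"angular":[0,0,0],"hand":1}]'
python3 go.py 1 40 8
```

```text
clock: 5.32
position: [0.5671, -0.0367, 0.008]
ee_rot: [0.009, 0.655, 0.755, 0.002]
contact_force: [0.8, -12.5, 15.2]
width: -0.0001
gripper_force: 8.0
dock [  3.8 -24.    8. ] F dock [ -1.  -12.5  15.2] t 5.3167 w -8.875584617766913e-05
remaining mm (tool) [64.  -2.5 -0.8]
turn [0.8  0.63 0.21] q [-0.18  0.47  1.83 -0.01  0.82 -0.32]
```

```bash
python3 -m handwheel '[{"translation":[0.006,0,0],"angular":[0,0,0],"hand":1},{"translation":[0.006,0,0],"angular":[0,0,0],"hand":1},{"translation":[0.006,0,0],"angular":[0,0,0],"hand":1},{"translation":[0.006,0,0],"angular":[0,0,0],"hand":1},{"translation":[0.006,0,0],"angular":[0,0,0],"hand":1},{"translation":[0.006,0,0],"angular":[0,0,0],"hand":1},{"translation":[0.006,0,0],"angular":[0,0,0],"hand":1}]'
python3 go.py 1 40 8
python3 - <<'E'
from rig import manip
import cv2
cv2.imwrite("pics/s2.png",cv2.convertScaleAbs(cv2.resize(manip.get_image("side")[185:345,190:355,::-1],None,fx=3.7,fy=3.7,interpolation=cv2.INTER_CUBIC),alpha=1.5))
E
```

```text
clock: 5.9
position: [0.5612, 0.0052, 0.008]
ee_rot: [0.008, 0.655, 0.755, 0.002]
contact_force: [1.3, -12.8, 15.6]
width: 0.0002
gripper_force: 8.4
dock [ 3.7 18.4  8. ] F dock [ -0.4 -12.9  15.6] t 5.9 w 0.0001684956908807741
remaining mm (tool) [21.6 -2.6 -0.3]
turn [0.79 0.58 0.23] q [-0.11  0.46  1.85 -0.01  0.82 -0.25]
```

View pics/s2.png

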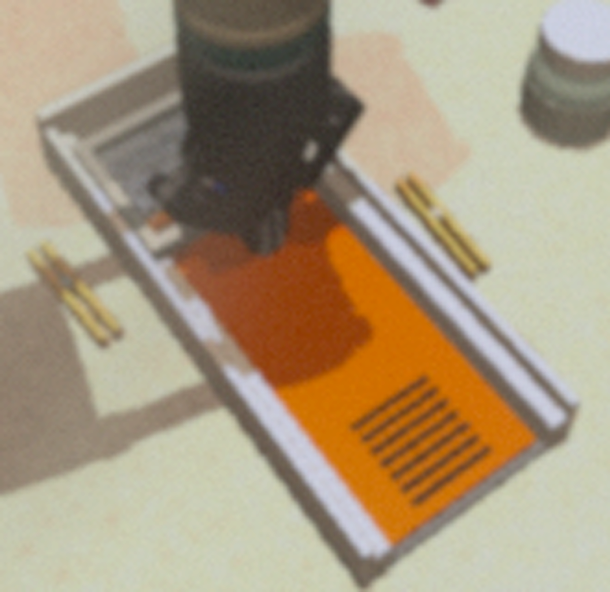

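The screen (its front edge near (150, 120) in the crop) lies flat and is sliding ahead of the fingers, with the plate down. I'll push the rest of the way home.

```bash
python3 -m handwheel '[{"translation":[0.005,0,0],"angular":[0,0,0],"hand":1},{"translation":[0.005,0,0],"angular":[0,0,0],"hand":1},{"translation":[0.004,0,0],"angular":[0,0,0],"hand":1},{"translation":[0.003,0,0],"angular":[0,0,0],"hand":1},{"translation":[0.003,0,0],"angular":[0,0,0],"hand":1},{"translation":[0,0,0],"angular":[0,0,0],"hand":1}]'
python3 go.py 1 40 8
```

```text
clock: 6.45
position: [0.5586, 0.0243, 0.008]
ee_rot: [0.009, 0.655, 0.756, 0.001]
contact_force: [2.3, -15.9, 17.1]
width: -0.0003
gripper_force: 7.9
dock [ 3.7 37.6  8. ] F dock [  0.1 -16.   17.1] t 6.45 w -0.00028056944408200065
remaining mm (tool) [ 2.4 -2.6 -0.1]
turn [0.78 0.65 0.31] q [-0.08  0.46  1.85 -0.01  0.81 -0.21]
```

```bash
python3 -m handwheel '[{"translation":[0.002,0,0],"angular":[0,0,0],"hand":1},{"translation":[0.001,0,0],"angular":[0,0,0],"hand":1},{"translation":[0,0,0],"angular":[0,0,0],"hand":1}]'
python3 go.py 1 40 8
```

```text
clock: 6.7
position: [0.5586, 0.0242, 0.008]
ee_rot: [0.01, 0.654, 0.756, -0.0]
contact_force: [2.9, -26.0, 16.6]
width: 0.0
gripper_force: 5.9
dock [ 3.7 37.6  8. ] F dock [ -0.7 -26.2  16.6] t 6.7 w 4.956144809493857e-05
remaining mm (tool) [ 2.4 -2.7 -0. ]
turn [0.78 0.89 0.39] q [-0.07  0.46  1.85 -0.02  0.81 -0.21]
```

```bash
python3 -m handwheel '[{"translation":[-0.005,0,0],"angular":[0,0,0],"hand":1},{"translation":[-0.005,0,0],"angular":[0,0,0],"hand":1},{"translation":[-0.002,0,0],"angular":[0,0,0],"hand":1},{"translation":[0,0,0],"angular":[0,0,0],"hand":1}]'
python3 go.py 1 40 8
```

```text
clock: 7.03
position: [0.5585, 0.0228, 0.0079]
ee_rot: [0.003, 0.658, 0.753, 0.006]
contact_force: [1.5, 10.5, 20.0]
width: 0.0001
gripper_force: 10.0
dock [ 3.4 36.2  7.9] F dock [ 2.9 10.2 20. ] t 7.0333 w 0.00011708279587674449
remaining mm (tool) [ 3.8 -2.4 -0.1]
turn [ 0.77 -0.17 -0.18] q [-0.09  0.46  1.85  0.01  0.82 -0.23]
```

```bash
python3 -m handwheel '[{"translation":[0,0,-0.003],"angular":[0,0,0],"hand":1},{"translation":[0,0,-0.003],"angular":[0,0,0],"hand":1},{"translation":[0,0,-0.005],"angular":[0,0,0],"hand":1},{"translation":[0,0,-0.008],"angular":[0,0,0],"hand":1},{"translation":[0,0,-0.015],"angular":[0,0,0],"hand":1},{"translation":[0,0,-0.035],"angular":[0,0,0],"hand":1},{"translation":[-0.02,0,-0.035],"angular":[0,0,0],"hand":1},{"translation":[-0.03,0,-0.025],"angular":[0,0,0],"hand":1},{"translation":[-0.04,0,0],"angular":[0,0,0],"hand":1},{"translation":[-0.04,0,0],"angular":[0,0,0],"hand":1}]'
python3 -m handwheel '[{"translation":[-0.01,0,0],"angular":[0,0,0],"hand":1},{"translation":[0,0,0],"angular":[0,0,0],"hand":1},{"translation":[0,0,0],"angular":[0,0,0],"hand":1},{"translation":[0,0,0],"angular":[0,0,0],"hand":1}]'
python3 go.py 0 0 100
python3 - <<'E'
from rig import manip
import cv2,numpy as np
w=cv2.resize(manip.get_image("wrist")[:,:,::-1],(800,600),interpolation=cv2.INTER_CUBIC)
cv2.imwrite("pics/w3.png",w)
cv2.imwrite("pics/t3.png",cv2.convertScaleAbs(cv2.resize(manip.get_image("side")[185:345,190:355,::-1],None,fx=3.7,fy=3.7,interpolation=cv2.INTER_CUBIC),alpha=1.5))
E
```

```text
clock: 7.87
position: [0.5717, -0.1093, 0.1352]
ee_rot: [0.002, 0.656, 0.755, 0.001]
contact_force: [0.3, 1.3, 0.1]
width: 0.0002
gripper_force: 0.0
clock: 8.2
position: [0.5712, -0.1166, 0.1316]
ee_rot: [-0.001, 0.656, 0.755, -0.0]
contact_force: [-0.5, 0.3, -0.9]
width: -0.0002
gripper_force: 0.0
dock [  -3.2 -103.6  131.6] F dock [-0.5  0.4 -0.9] t 8.2 w -0.00022628865803343482
remaining mm (tool) [103.6   3.4  31.7]
turn [-0.08 -0.09  0.1 ] q [-0.32  0.36  1.64  0.    1.14 -0.46]
```

View pics/w3.png

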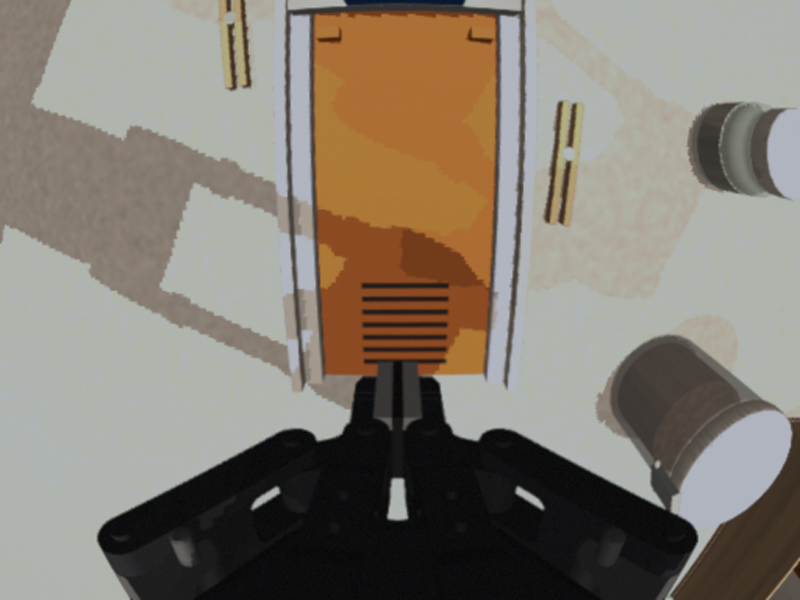

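View pics/t3.png

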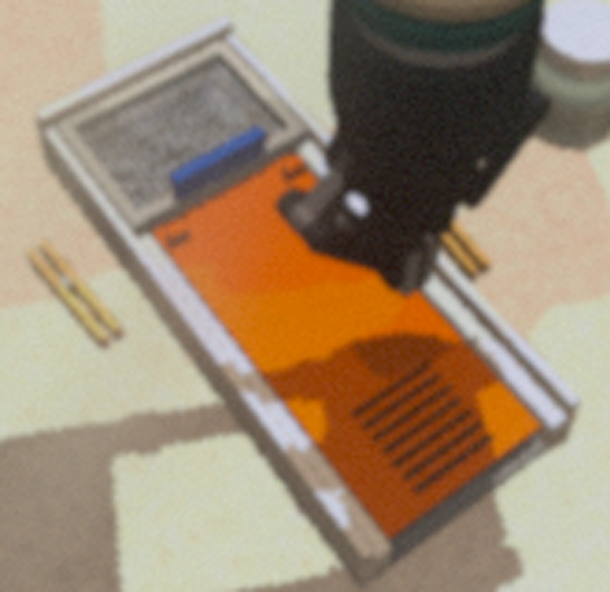

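The side view shows the screen flat against the end wall, with both catch teeth (near (178, 238) and (293, 172)) up behind it. The plate is raised, the bystanders have not moved, and the arm is clear.

```bash
python3 -c "
from rig import manip
print(manip.sign_off())"
```

```text
the job is handed in; nothing more can be done
None
```

The lint screen is fully home in its dock, lying flat against the end wall with the catch sprung up behind it, and the job is handed in with the arm clear at about 8 s; the sign-off call returned no verdict.

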